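# Slide the top-heavy coin chest home against its rail

### The arm

A 7-joint arm with a two-finger parallel gripper is mounted at the origin on the work surface. World frame = base frame: x ahead of the robot, y to its left, z up, the work surface at z = 0. Lengths are in m, angles in rad, forces in N, time in s.
With the tool pointing down it reaches from about 0.425 to 0.875 m from the base axis. Payload 8.4 kg.
Tool frame: the origin (TCP) lies midway between the tips of the shut fingers; the grasp point (between the pads) lies 19 mm behind it; z points along the fingers, y is the direction in which the jaws open and shut (so a half turn about z gives the same grasp; the last joint's range is limited). The gripper opens to 87 mm and grips with 3 to 60 N. Pads are 19 mm wide; open, the fingers measure 117 mm over their backs; the gripper's body (75 mm by 190 mm) begins 51 mm behind the grasp point.
Start: joints at [-0.099, 0.333, 0.04, 1.465, -0.013, 1.343, -0.059], TCP at [0.65, -0, 0.223] pointing down, gripper open.
Joint ranges: [-2.58, 2.58], [-0.38, 2.09], [-1.3, 1.39], [0.25, 2.4], [-1.5, 4.64], [0.08, 2.09], [-2.65, 2.65]. Speed limits (rad/s): [2.22, 2.22, 2.79, 2.79, 3.14, 3.14, 3.14].

### API

Orientations are given as a rotation vector (axis times angle).
In Python, from bench import ctrl, vision, ticket gives the robot as it stands.
- The arm moves only by the tool send_rows, never from a script. Its argument "targets" is a list of rows, each an object of numbers: "x", "y", "z": the shift along the tool's x, y, z in cm; "wx", "wy", "wz": the turn, a rotation vector about the tool's x, y, z in rad; "claw": the finger opening in cm, from 0 to 8.7. In form: [{"x": .., "y": .., "z": .., "wx": .., "wy": .., "wz": .., "claw": ..}, ...]. A call has exactly 10 rows; each row is the pose to reach, as a shift and turn from the pose commanded when the call began, along the tool's axes at that moment; what a row does not reach only later rows make up. A row lasts 1/8 s, in which the tool goes at most 62.5 mm and 10.7 degrees, less where a joint would pass 70% of its speed; a pose out of reach is approached as far as the arm can. A call with a gripper value outside its range is refused whole. The fingers move at their own pace and stop on an object; the grip force is fixed at half the most. Time passes only in rows, so rows that repeat a pose let the fingers close, or fill a call up. It gives the time, the measured TCP pose, the force and the opening at its end, in the units of the state.
- ctrl.get_state(): the state, without advancing time (a new reading comes with each control period).
- vision.camera(name): name is "scene" or "side" or "wrist"; returns (picture, depth): 400x640x3 uint8, red, green, blue; 400x640 float32, m along the optical axis (not along the pixel's ray), 0 where there is no reading.
- vision.camera_params(name): a dict with "vfov" (degrees; the focal length in pixels is half the picture's height over the tangent of half this angle, whatever the lens; pixels are square), "cx", "cy" (the principal point, pixels), "eye" and "orientation" of the camera in the world; the wrist camera has in their place "tool_from_camera" (4x4, takes a point from camera to tool coordinates, whose origin is the TCP and whose axes are the flange's). Camera axes: x right, y up, looking along -z (the intrinsics and any distortion apply to the point x, -y, -z); pixel columns grow to the right and rows downward; lengths in m; the calibration is good to about 2 mm. A picture is of the moment at which its call begins: read the wrist's pose just before it. camera_params takes no time and is no camera call.
- ticket.hand_in(): hands the job in, once; it reports no verdict.
The state is a dict: "time": time; "joint_pos": joint angles; "joint_vel": joint speeds; "effort": joint torques, N m; "position": TCP position; "eef_rot": TCP orientation; "contact_force": force on the tool from outside, world axes, zero at the start; "wrist_torque": the same for the moment, N m; "width": opening from 0.0 (shut) to 1.0 (fully open).
Only numpy, scipy, OpenCV 4.12 (cv2) and the standard library are available. Lean on these libraries where they do the work, as an engineer would, in place of code of your own. Each camera call takes 0.05 s, during which the arm holds its last target.

### The job

Push the tall wooden coin chest back across the desk until its back is flush and square against the dark stop rail and it stands on the green felt, centred on the rail's brass mark. The chest is heavy and tips easily, so push it low on its base step with your fingers and let it slide: do not tip, grasp or lift it, and keep the loupe standing on its top. Leave everything else on the desk where it is, and finish clear of the chest.

Things in the scene. Friction and masses are not known exactly. Their poses are not given: they have to be found in the camera images.
- chest: Tall wooden coin chest, 1.9 kg, friction on the desk 0.6 (both vary). Origin: centre of its underside; +x to its plain back, -x to the drawer front facing the robot. Dark base step 150 (x) by 120 (y), 35 mm high; tower 90 (x, -15 to +75 mm) by 110, top 215 mm above the desk. Step and tower backs are flush, so the step stands 60 mm proud in front. Pushed above about 70 mm it may tip.
- chest_front (a point): Middle of the bottom edge of the step's front face, 75 mm from the chest's origin along -x, at desk height. The face is upright, flat, 120 mm wide and 35 mm high: the place to push. If the chest jams askew on the rail, a push near the side that still stands off squares it. Axes as the chest's.
- chest_back (a point): Middle of the bottom edge of the chest's back, 75 mm from its origin along +x, at desk height. Axes as the chest's.
- dock: The chest's place, fixed: dark stop rail 200 (y) by 16 by 22 mm high, brass mark at its middle; before it green felt 160 (y) by 155 mm (x), flush with the desk. Origin: at desk height, middle of the rail's face towards the robot; +x points through the rail, the felt is at -x. Home: chest_back at this origin, x axes parallel. The chest starts 70-110 mm short, up to 30 mm aside and 0.2 rad askew.
- loupe: Brass and black loupe, a cylinder 38 mm across and 42 mm tall, 120 g, standing loose on the chest's top. Origin: centre of its underside.
- tray: Small dark coin tray with coins, 130 by 100 by 22 mm, loose, left of the felt: leave alone. Origin: centre of the underside.
- magnifier: Magnifying glass with brass rim and wooden handle, lying flat, about 200 mm long (x) and 78 mm wide, 17 mm high: leave alone. Origin: on the desk, about 8 mm towards the handle from mid-length; handle towards -x.
- dish: Light wooden sorting bowl, 90 mm across, 35 mm high, loose: leave alone. Origin: centre of the underside.
- jar: Amber jar with black cap, 54 mm across, 75 mm high, loose: leave alone. Origin: centre of the underside.
- slabs: Stack of four flat coin holders in one block, 85 by 60 by 32 mm, white and grey, loose: leave alone. Origin: centre of the underside.
There are look-alikes about, which are no part of the job. There is more than one size of the chest; the job needs the smaller. Of the things that look like the loupe, the larger one is meant.

How it is judged:
By the outcome, as a careful person would: the job done as asked, in the order asked, and still so for the second after the job is handed in, with the robot touching nothing.
It also fails if it takes over 51 s, if anything falls off the work surface, if the arm or the gripper's body presses on something with over 40 N, if the wrist force passes 120 N, or if a joint passes its speed limit or range.

## Working session

There is one attempt and no reset: what is moved stays moved. The work goes in short steps, Python scripts to look and compute and a tool call to move; the robot and the scene stay as the last step left them, time stands still between calls to the robot, and variables do not carry over. Pictures are saved under pics/ and viewed, and the job is handed in when it is done.

Besides the shell and the picture viewer there is one more tool, called as name(argument=value, ...), one argument or row to a line, values as JSON. send_rows: Moves the arm, as the interface text tells. Its arguments: {"type":"object","properties":{"targets":{"type":"array"}},"required":["targets"]}

```bash
mkdir -p pics; ls; cat > h.py <<'E'
import sys; sys.path.insert(0,'.')
import numpy as np, cv2
from scipy.spatial.transform import Rotation as R
from bench import ctrl, vision, ticket
E
python3 - <<'E'
from h import *
for n in ['scene','side','wrist']:
    s=ctrl.get_state()
    p,d=vision.camera(n); print(n,vision.camera_params(n))
    cv2.imwrite(f'pics/{n}0.png',p[:,:,::-1]); np.savez(f'{n}0.npz',p=p,d=d,pos=s['position'],rot=s['eef_rot'])
print(s)
E
```

```text
pics
scene {'vfov': 43.505345329082985, 'cx': 318.18169578489017, 'cy': 206.92994818216616, 'eye': array([1.12531908, 0.14631359, 1.11852459]), 'orientation': array([0.37755209, 0.51654051, 1.77068315])}
side {'vfov': 55.49299452395525, 'cx': 313.6129204021043, 'cy': 198.17502633206834, 'eye': array([ 0.38104128, -0.5920858 ,  0.84371063]), 'orientation': array([ 0.70828291, -0.1046932 , -0.24483175])}
wrist {'vfov': 67.39513326824648, 'cx': 325.0092174358057, 'cy': 204.1212481460428, 'tool_from_camera': array([[-5.41798302e-04,  9.67631592e-01,  2.52366417e-01,
         6.81611907e-02],
       [ 9.99999838e-01,  4.79950086e-04,  3.06630927e-04,
        -1.99307163e-04],
       [ 1.75582489e-04,  2.52366542e-01, -9.67631695e-01,
        -1.61536210e-01],
       [ 0.00000000e+00,  0.00000000e+00,  0.00000000e+00,
         1.00000000e+00]])}
{'time': 0.1, 'joint_pos': array([-0.09918442,  0.33385605,  0.03987114,  1.46618061, -0.01338149,
        1.34328012, -0.05847146]), 'joint_vel': array([ 0.00044185, -0.00089116, -0.0003533 , -0.00184953,  0.00045915,
        0.00044867, -0.00085164]), 'effort': array([ 3.73962146e-03, -6.57807541e+01,  1.33961700e+00, -4.04708719e+01,
       -5.96434018e-02,  4.10120690e-02, -6.81097418e-06]), 'position': array([ 6.49582555e-01, -4.10022257e-05,  2.21739052e-01]), 'eef_rot': array([-2.22076774e+00, -2.22077577e+00,  1.74230859e-03]), 'contact_force': array([ 0.07058848, -0.22386514, -0.23526941]), 'wrist_torque': array([ 0.03386251,  0.08999238, -0.03306469]), 'width': 1.002772858763934}
```

View pics/scene0.png

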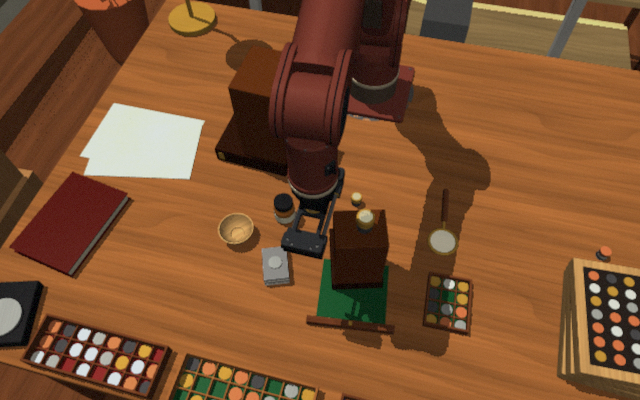

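View pics/side0.png

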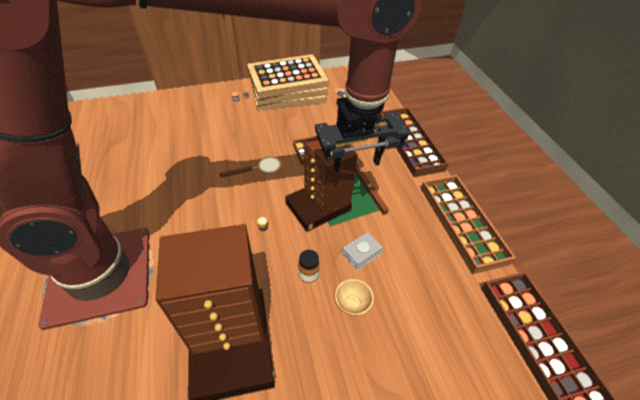

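View pics/wrist0.png

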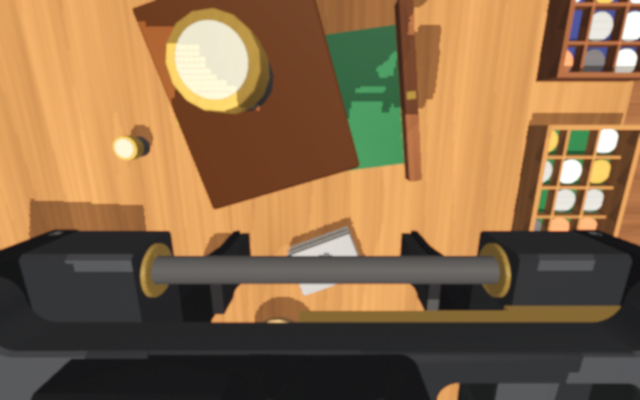

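The small chest (the job) is at scene (358,250), with the big look-alike chest at scene (265,110). The loupe meant stands on the small chest's top at scene (365,217). The small look-alike loupe is on the desk at scene (357,198) and side (262,223). The felt and rail are at scene (352,300). Next I'll measure them.

```bash
cat >> h.py <<'E'
def cam(n,rec=None):
    c=vision.camera_params(n); f=200/np.tan(np.radians(c['vfov']/2))
    if n=='wrist':
        T=np.eye(4); T[:3,:3]=R.from_rotvec(rec['rot']).as_matrix(); T[:3,3]=rec['pos']
        M=T@c['tool_from_camera']; return f,c['cx'],c['cy'],M[:3,:3],M[:3,3],c
    return f,c['cx'],c['cy'],R.from_rotvec(c['orientation']).as_matrix(),c['eye'],c
def cloud(n,d,rec=None):
    f,cx,cy,M,e,_=cam(n,rec); v,u=np.mgrid[:400,:640]
    P=np.stack([(u-cx)/f*d,-(v-cy)/f*d,-d],-1)
    return P@M.T+e
def ray(n,uv,z,rec=None):
    f,cx,cy,M,e,_=cam(n,rec); uv=np.atleast_2d(uv).astype(float)
    D=np.stack([(uv[:,0]-cx)/f,-(uv[:,1]-cy)/f,-np.ones(len(uv))],-1)@M.T
    return e+D*((z-e[2])/D[:,2])[:,None]
def proj(n,X,rec=None):
    f,cx,cy,M,e,_=cam(n,rec); q=(np.atleast_2d(X)-e)@M
    return np.stack([cx-f*q[:,0]/q[:,2], cy+f*q[:,1]/q[:,2]],-1)
E
python3 - <<'E'
from h import *
for n,boxes in [('scene',[(320,195,395,300)]),('side',[(280,130,370,230)]),('wrist',[(130,0,360,210)])]:
    r=np.load(f'{n}0.npz'); W=cloud(n,r['d'],r); print(n,'zero frac',(r['d']==0).mean())
    b=boxes[0]; m=np.zeros((400,640),bool); m[b[1]:b[3],b[0]:b[2]]=1
    for lo,hi in [(.205,.225),(.025,.045)]:
        k=m&(W[...,2]>lo)&(W[...,2]<hi)&(r['d']>0)
        nn,lab,st,_=cv2.connectedComponentsWithStats(k.astype(np.uint8))
        if nn<2: continue
        i=1+st[1:,4].argmax(); P=W[lab==i]; 
        rc=cv2.minAreaRect(P[:,:2].astype(np.float32)); print(lo,len(P),'z',np.median(P[:,2]),rc, cv2.boxPoints(rc).round(3).tolist())
# felt
for n in ['scene','side']:
    r=np.load(f'{n}0.npz'); p=r['p'].astype(int); k=(p[...,1]>p[...,0]+25)&(p[...,1]>p[...,2]+15)
    nn,lab,st,_=cv2.connectedComponentsWithStats(k.astype(np.uint8)); i=1+st[1:,4].argmax()
    uv=np.argwhere(lab==i)[:,::-1]; P=ray(n,uv,0); print(n,'felt',len(uv),[x.tolist() for x in cv2.boxPoints(cv2.minAreaRect(P[:,:2].astype(np.float32))).round(4)],cv2.minAreaRect(P[:,:2].astype(np.float32)))
E
python3 - <<'E'
import cv2
a=cv2.imread('pics/scene0.png')[170:345,280:480]; cv2.imwrite('pics/sc.png',cv2.resize(a,None,fx=3.4,fy=3.4,interpolation=2))
a=cv2.imread('pics/side0.png')[120:250,240:410]; cv2.imwrite('pics/sd.png',cv2.resize(a,None,fx=4,fy=4,interpolation=2))
E
```

```text
scene zero frac 0.00398046875
0.205 1768 z 0.2144203731672807 ((0.6126190423965454, 0.08831323683261871), (0.0931459292769432, 0.11003341525793076), 16.75623893737793) [[0.5519999861717224, 0.12800000607967377], [0.5839999914169312, 0.02199999988079071], [0.6729999780654907, 0.04899999871850014], [0.640999972820282, 0.15399999916553497]]
0.025 321 z 0.033993930129229355 ((0.5850397348403931, 0.0798032358288765), (0.15104711055755615, 0.11978233605623245), 17.114532470703125) [[0.4950000047683716, 0.11500000208616257], [0.5299999713897705, 0.0], [0.675000011920929, 0.04500000178813934], [0.6399999856948853, 0.1589999943971634]]
side zero frac 0.00394921875
0.205 406 z 0.21438540652950483 ((0.5814923048019409, 0.06769334524869919), (0.03840375319123268, 0.12757596373558044), 10.346141815185547) [[0.5509999990463257, 0.12700000405311584], [0.5740000009536743, 0.0010000000474974513], [0.6119999885559082, 0.00800000037997961], [0.5889999866485596, 0.1340000033378601]]
0.025 997 z 0.034605125385624214 ((0.5796703100204468, 0.07421811670064926), (0.14899952709674835, 0.12293841689825058), 1
[... 732 characters left out ...]
028999999165534973], [0.43299999833106995, 0.054999999701976776], [0.4230000078678131, 0.0560000017285347]]
scene felt 2216 [[0.5791000127792358, 0.16099999845027924], [0.5992000102996826, 0.005400000140070915], [0.7440000176429749, 0.02419999986886978], [0.7239000201225281, 0.17970000207424164]] ((0.6615873575210571, 0.09258350729942322), (0.14601223170757294, 0.15684464573860168), 7.367562770843506)
side felt 771 [[0.5939000248908997, 0.013299999758601189], [0.6759999990463257, -0.057500001043081284], [0.8091999888420105, 0.09709999710321426], [0.7271000146865845, 0.1678999960422516]] ((0.7015202045440674, 0.05521474778652191), (0.20406080782413483, 0.10838934034109116), 49.25254821777344)
```

View pics/sc.png

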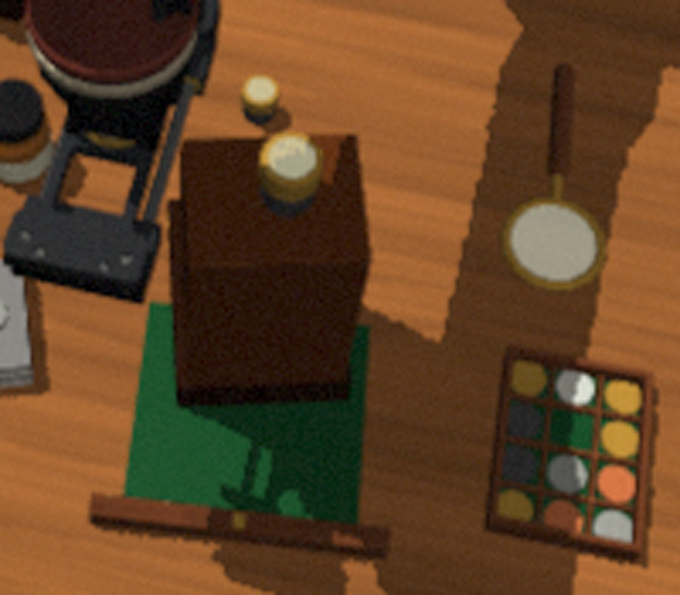

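View pics/sd.png

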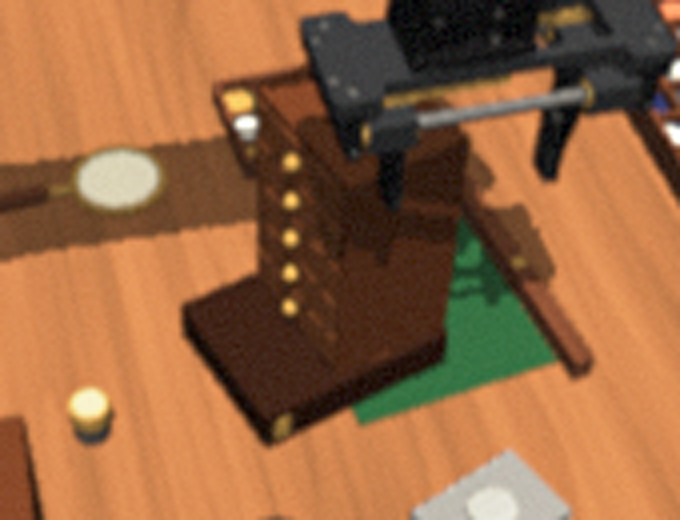

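```bash
python3 - <<'E'
from h import *
for n in ['scene','side','wrist']:
    r=np.load(f'{n}0.npz'); W=cloud(n,r['d'],r)
    k=(W[...,2]>.014)&(W[...,2]<.03)&(W[...,0]>.7)&(W[...,0]<.82)&(W[...,1]>-.03)&(W[...,1]<.22)&(r['d']>0)
    nn,lab,st,_=cv2.connectedComponentsWithStats(k.astype(np.uint8))
    for i in range(1,nn):
        if st[i,4]>60:
            P=W[lab==i]; rc=cv2.minAreaRect(P[:,:2].astype(np.float32)); print(n,'rail?',st[i],np.percentile(P[:,2],[50,95]).round(4),cv2.boxPoints(rc).round(4).tolist(),rc)
r=np.load('scene0.npz'); W=cloud('scene',r['d'])
h=(W[...,2]>.008)&(r['d']>0)
nn,lab,st,c=cv2.connectedComponentsWithStats(h.astype(np.uint8))
for i in range(1,nn):
    if 15<st[i,4]<6000:
        P=W[lab==i]; print(c[i].round(),'x',np.percentile(P[:,0],[2,98]).round(3),'y',np.percentile(P[:,1],[2,98]).round(3),'ztop',np.percentile(P[:,2],98).round(3))
# loupe on top
for n in ['scene','wrist']:
    r=np.load(f'{n}0.npz'); W=cloud(n,r['d'],r); k=(W[...,2]>.25)&(W[...,2]<.262)&(abs(W[...,0]-.6)<.09)&(W[...,1]>.0)&(W[...,1]<.17)
    if n=='wrist': k[230:]=0
    P=W[k]; print(n,'loupe',len(P),P.mean(0),P.min(0),P.max(0)) if len(P) else 0
print('brass scene',ray('scene',[[280+238/3.4,170+520/3.4]],.022),'side',ray('side',[[240+519/4,120+262/4]],.022))
E
```

```text
scene rail? [306 315  89  18 676] [0.0211 0.0246] [[0.7261999845504761, 0.20200000703334808], [0.7516999840736389, 0.004800000227987766], [0.7706000208854675, 0.007199999876320362], [0.7451000213623047, 0.20440000295639038]] ((0.7484163045883179, 0.10460273176431656), (0.01902523636817932, 0.1988135129213333), 7.367011070251465)
side rail? [355 164  34  49 308] [0.021  0.0238] [[0.7254999876022339, 0.19699999690055847], [0.7502999901771545, -0.0005000000237487257], [0.7674999833106995, 0.0015999999595806003], [0.7426999807357788, 0.19920000433921814]] ((0.7464990615844727, 0.09932214021682739), (0.017330680042505264, 0.1990789920091629), 7.175596237182617)
wrist rail? [ 397    0   25  182 2785] [0.0213 0.0227] [[0.7261000275611877, 0.19850000739097595], [0.7516000270843506, 0.0015999999595806003], [0.7680000066757202, 0.003700000001117587], [0.7426000237464905, 0.20059999823570251]] ((0.7470850348472595, 0.10111288726329803), (0.016610974445939064, 0.19850961863994598), 7.3641462326049805)
[192.  17.] x [-0.238 -0.091] y [-0.726 -0.582] ztop 0.062
[445. 206.] x [0.328 0.443] y [0.264
[... 265 characters left out ...]
] y [0.262 0.361] ztop 0.025
[ 18. 310.] x [0.843 0.984] y [-0.702 -0.593] ztop 0.038
[ 97. 354.] x [0.903 1.011] y [-0.565 -0.268] ztop 0.037
[350. 323.] x [0.732 0.767] y [0.011 0.199] ztop 0.025
[234. 380.] x [0.902 0.99 ] y [-0.226  0.063] ztop 0.037
[351. 397.] x [0.901 0.913] y [0.123 0.174] ztop 0.038
[196. 397.] x [0.979 0.99 ] y [-0.184 -0.162] ztop 0.013
scene loupe 255 [0.60943739 0.09519638 0.25661016] [0.58944402 0.07600998 0.25039381] [0.6265299  0.11306742 0.26175069]
wrist loupe 7907 [0.60680638 0.0923861  0.25679329] [0.58717676 0.07362868 0.25001514] [0.62463692 0.11087272 0.26006561]
brass scene [[0.74950229 0.1049072  0.022     ]] side [[0.74756389 0.10025714 0.022     ]]
```

Chest in the dock frame, from the wrist view: gap 85 mm, 9 mm to the left, 9.3° askew. The scene and side views agree to about 3 mm. The plan is to go up and back, turn so the jaws span the front face, descend in front of the step, then push with two fingers.

send_rows(
  targets=[
    {"x": 0, "y": 0, "z": -3, "wx": 0, "wy": 0, "wz": -0.18, "claw": 6.6},
    {"x": 0, "y": -1, "z": -5, "wx": 0, "wy": 0, "wz": -0.36, "claw": 6.6},
    {"x": 0.5, "y": -3, "z": -5, "wx": 0, "wy": 0, "wz": -0.54, "claw": 6.6},
    {"x": 1, "y": -6, "z": -5, "wx": 0, "wy": 0, "wz": -0.72, "claw": 6.6},
    {"x": 2, "y": -9, "z": -5, "wx": 0, "wy": 0, "wz": -0.9, "claw": 6.6},
    {"x": 3, "y": -12, "z": -5, "wx": 0, "wy": 0, "wz": -1.08, "claw": 6.6},
    {"x": 4, "y": -15, "z": -5, "wx": 0, "wy": 0, "wz": -1.26, "claw": 6.6},
    {"x": 4.7, "y": -16.8, "z": -5, "wx": 0, "wy": 0, "wz": -1.44, "claw": 6.6},
    {"x": 4.7, "y": -16.8, "z": -5, "wx": 0, "wy": 0, "wz": -1.62, "claw": 6.6},
    {"x": 4.7, "y": -16.8, "z": -5, "wx": 0, "wy": 0, "wz": -1.8, "claw": 6.6},
  ],
)

```text
time: 1.4
position: [0.4816, 0.047, 0.2726]
eef_rot: [-0.369, 3.12, -0.0]
contact_force: [-0.2, 0.2, 0.8]
width: 0.756
```

```bash
python3 - <<'E'
from h import *
s=ctrl.get_state(); p,d=vision.camera('wrist'); cv2.imwrite('pics/w1.png',p[:,:,::-1]); r=dict(p=p,d=d,pos=s['position'],rot=s['eef_rot']); np.savez('wrist1.npz',**r)
W=cloud('wrist',d,r)
for lo,hi in [(.206,.224),(.029,.041)]:
    k=(W[...,2]>lo)&(W[...,2]<hi)&(d>0)&(W[...,0]>.47)
    nn,lab,st,_=cv2.connectedComponentsWithStats(k.astype(np.uint8))
    for i in range(1,nn):
        if st[i,4]>300:
            P=W[lab==i]; rc=cv2.minAreaRect(P[:,:2].astype(np.float32)); print(lo,st[i],np.median(P[:,2]),cv2.boxPoints(rc).round(4).tolist(),rc)
E
```

```text
0.029 [ 82 173  67  60 779] 0.0335212738622544 [[0.5285999774932861, -0.19760000705718994], [0.555400013923645, -0.28290000557899475], [0.6348999738693237, -0.2578999996185303], [0.6080999970436096, -0.17260000109672546]] ((0.5817354321479797, -0.22776730358600616), (0.08336080610752106, 0.08942966163158417), 17.427343368530273)
0.029 [ 284  198   88   54 3672] 0.0344689170507029 [[0.4925999939441681, 0.11379999667406082], [0.5267999768257141, -0.0012000000569969416], [0.5976999998092651, 0.019999999552965164], [0.5634999871253967, 0.13490000367164612]] ((0.545146644115448, 0.06686412543058395), (0.07402816414833069, 0.1199190765619278), 16.572742462158203)
```

View pics/w1.png

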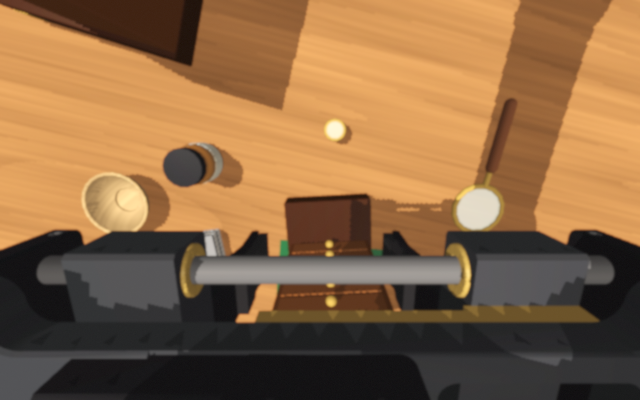

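The picture shows the step front centred at (328,197) between the fingers. Its front edge is at (0.510, 0.056) with yaw 16.6°, which agrees with the first measurement. Now the descent.

send_rows(
  targets=[
    {"x": 0, "y": 0, "z": 2, "wx": 0, "wy": 0, "wz": -0.027, "claw": 6.6},
    {"x": 0, "y": 0, "z": 5, "wx": 0, "wy": 0, "wz": -0.054, "claw": 6.6},
    {"x": 0, "y": 0, "z": 9, "wx": 0, "wy": 0, "wz": -0.054, "claw": 6.6},
    {"x": 0, "y": 0, "z": 13, "wx": 0, "wy": 0, "wz": -0.054, "claw": 6.6},
    {"x": 0, "y": 0, "z": 17, "wx": 0, "wy": 0, "wz": -0.054, "claw": 6.6},
    {"x": 0, "y": 0, "z": 20, "wx": 0, "wy": 0, "wz": -0.054, "claw": 6.6},
    {"x": 0, "y": 0, "z": 23, "wx": 0, "wy": 0, "wz": -0.054, "claw": 6.6},
    {"x": 0, "y": 0, "z": 25, "wx": 0, "wy": 0, "wz": -0.054, "claw": 6.6},
    {"x": 0, "y": 0, "z": 25.7, "wx": 0, "wy": 0, "wz": -0.054, "claw": 6.6},
    {"x": 0, "y": 0, "z": 25.7, "wx": 0, "wy": 0, "wz": -0.054, "claw": 6.6},
  ],
)

```text
time: 2.7
position: [0.4819, 0.047, 0.0156]
eef_rot: [0.441, -3.11, -0.0]
contact_force: [-0.4, 0.2, 0.2]
width: 0.761
```

send_rows(
  targets=[
    {"x": -0.4, "y": 0, "z": 0, "wx": 0, "wy": 0, "wz": 0, "claw": 6.6},
    {"x": -0.8, "y": 0, "z": 0, "wx": 0, "wy": 0, "wz": 0, "claw": 6.6},
    {"x": -1.1, "y": 0, "z": 0, "wx": 0, "wy": 0, "wz": 0, "claw": 6.6},
    {"x": -1.3, "y": 0, "z": 0, "wx": 0, "wy": 0, "wz": 0, "claw": 6.6},
    {"x": -1.5, "y": 0, "z": 0, "wx": 0, "wy": 0, "wz": 0, "claw": 6.6},
    {"x": -1.7, "y": 0, "z": 0, "wx": 0, "wy": 0, "wz": 0, "claw": 6.6},
    {"x": -1.9, "y": 0, "z": 0, "wx": 0, "wy": 0, "wz": 0, "claw": 6.6},
    {"x": -2.1, "y": 0, "z": 0, "wx": 0, "wy": 0, "wz": 0, "claw": 6.6},
    {"x": -2.3, "y": 0, "z": 0, "wx": 0, "wy": 0, "wz": 0, "claw": 6.6},
    {"x": -2.5, "y": 0, "z": 0, "wx": 0, "wy": 0, "wz": 0, "claw": 6.6},
  ],
)

```text
time: 3.95
position: [0.5009, 0.0528, 0.0144]
eef_rot: [0.442, -3.1, 0.001]
contact_force: [-19.4, -3.3, 14.3]
width: 0.758
```

```bash
cat >> h.py <<'E'
def rectfit(W,d,lo,hi,extra,minn=100):
    k=(W[...,2]>lo)&(W[...,2]<hi)&(d>0)&extra
    nn,lab,st,_=cv2.connectedComponentsWithStats(k.astype(np.uint8)); i=1+st[1:,4].argmax()
    P=W[lab==i]; return P,cv2.minAreaRect(P[:,:2].astype(np.float32))
def dock(X,f=(.7392,.1001),yaw=np.radians(7.36)):
    c,s=np.cos(yaw),np.sin(yaw); v=np.array(X)[:2]-f; return np.array([c*v[0]+s*v[1],-s*v[0]+c*v[1]])
def look(tag,views=('scene','side')):
    for n in views:
        s=ctrl.get_state(); p,d=vision.camera(n); cv2.imwrite(f'pics/{n}{tag}.png',p[:,:,::-1])
        r=dict(p=p,d=d,pos=s['position'],rot=s['eef_rot']); np.savez(f'{n}{tag}.npz',**r); W=cloud(n,d,r)
        if n=='scene': W=W-np.array([.0015,.003,0])  # align with wrist frame
        if n=='side': W=W-np.array([-.0005,-.002,0])
        ex=(W[...,0]>.53)&(W[...,0]<.78)&(W[...,1]>0.)&(W[...,1]<.2)
        if n=='scene':
            P,rc=rectfit(W,d,.206,.224,ex); b=cv2.boxPoints(rc); 
            # orientation in [-45,45]
            a=rc[2]; a=(a+45)%90-45; h=np.radians(a)
            c=np.array(rc[0]); back=c+.045*np.array([np.cos(h),np.sin(h)])
            print(n,'top n',len(P),'size',np.round(rc[1],4),'yaw rel',round(a-7.36,2),'back in dock mm',(dock(back)*1000).round(1),'ztop',np.median(P[:,2]).round(4),'tilt',np.round(np.linalg.lstsq(np.c_[P[:,:2],np.ones(len(P))],P[:,2],rcond=None)[0][:2],3))
        k=(W[...,2]>.25)&(W[...,2]<.262)&ex
        L=W[k]
        if len(L)>30: print(n,'loupe',len(L),L[:,:2].mean(0).round(4))
    print(s['position'].round(4),s['contact_force'].round(1),'heading',np.degrees(np.arctan2(*(-R.from_rotvec(s['eef_rot']).as_matrix()[[1,0],0]))).round(2))
E
python3 -c "
from h import *
look('2')"
```

```text
scene top n 1737 size [0.0932 0.1104] yaw rel 8.86 back in dock mm [-83.4   8.7] ztop 0.2144 tilt [-0.009 -0.001]
scene loupe 350 [0.5896 0.0818]
side loupe 161 [0.6017 0.0857]
[0.5012 0.0529 0.0144] [-18.3  -3.3  11.9] heading 16.23
```

View pics/side2.png

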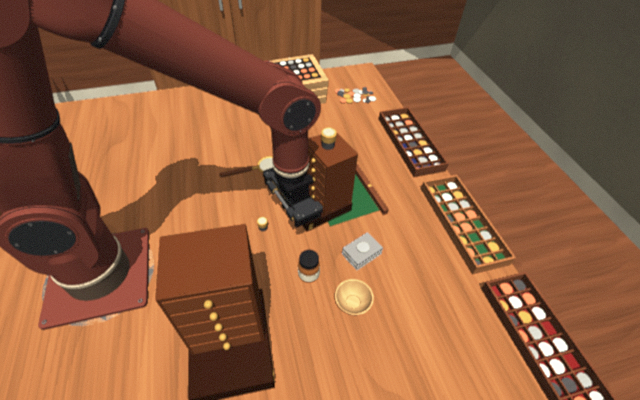

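View pics/scene2.png

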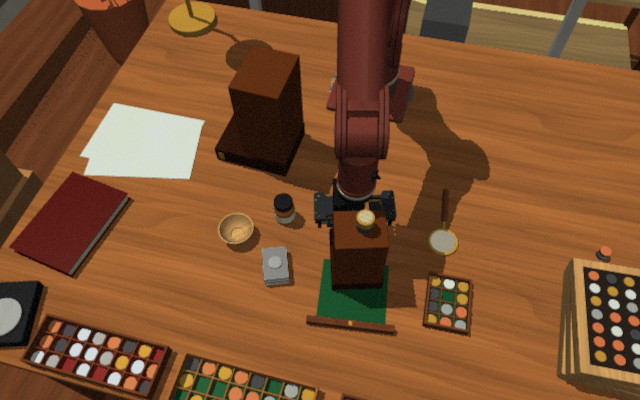

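Both fingers are on the step face, the chest stands upright, the loupe is in place, and the side view shows nothing else touched. I'll push along a gentle arc turning clockwise.

send_rows(
  targets=[
    {"x": -0.2, "y": 0.06, "z": 0, "wx": 0, "wy": 0, "wz": 0.008, "claw": 6.6},
    {"x": -0.4, "y": 0.12, "z": 0, "wx": 0, "wy": 0, "wz": 0.016, "claw": 6.6},
    {"x": -0.6, "y": 0.18, "z": 0, "wx": 0, "wy": 0, "wz": 0.024, "claw": 6.6},
    {"x": -0.8, "y": 0.24, "z": 0, "wx": 0, "wy": 0, "wz": 0.032, "claw": 6.6},
    {"x": -1.0, "y": 0.3, "z": 0, "wx": 0, "wy": 0, "wz": 0.04, "claw": 6.6},
    {"x": -1.2, "y": 0.36, "z": 0, "wx": 0, "wy": 0, "wz": 0.048, "claw": 6.6},
    {"x": -1.4, "y": 0.42, "z": 0, "wx": 0, "wy": 0, "wz": 0.056, "claw": 6.6},
    {"x": -1.6, "y": 0.48, "z": 0, "wx": 0, "wy": 0, "wz": 0.064, "claw": 6.6},
    {"x": -1.8, "y": 0.54, "z": 0, "wx": 0, "wy": 0, "wz": 0.072, "claw": 6.6},
    {"x": -2.0, "y": 0.6, "z": 0, "wx": 0, "wy": 0, "wz": 0.08, "claw": 6.6},
  ],
)

```text
time: 5.3
position: [0.5186, 0.0641, 0.0144]
eef_rot: [0.317, -3.115, 0.002]
contact_force: [-18.8, -4.5, 13.2]
width: 0.759
```

```bash
python3 -c "
from h import *
look('3')"
```

```text
scene top n 1803 size [0.0925 0.1099] yaw rel 3.55 back in dock mm [-62.5   3.9] ztop 0.2144 tilt [-0.011 -0.001]
scene loupe 377 [0.6064 0.0863]
side loupe 187 [0.609  0.0795]
[0.519  0.0643 0.0144] [-15.6  -2.4   8.5] heading 11.6
```

View pics/side3.png

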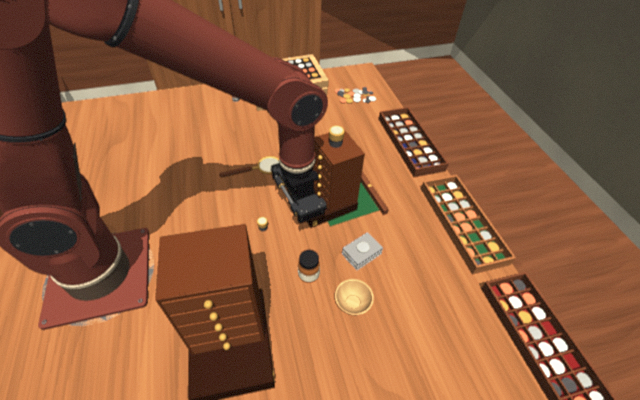

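send_rows(
  targets=[
    {"x": -0.25, "y": 0.04, "z": 0, "wx": 0, "wy": 0, "wz": 0.005, "claw": 6.6},
    {"x": -0.5, "y": 0.08, "z": 0, "wx": 0, "wy": 0, "wz": 0.01, "claw": 6.6},
    {"x": -0.75, "y": 0.12, "z": 0, "wx": 0, "wy": 0, "wz": 0.015, "claw": 6.6},
    {"x": -1.0, "y": 0.16, "z": 0, "wx": 0, "wy": 0, "wz": 0.02, "claw": 6.6},
    {"x": -1.25, "y": 0.2, "z": 0, "wx": 0, "wy": 0, "wz": 0.025, "claw": 6.6},
    {"x": -1.5, "y": 0.24, "z": 0, "wx": 0, "wy": 0, "wz": 0.03, "claw": 6.6},
    {"x": -1.75, "y": 0.28, "z": 0, "wx": 0, "wy": 0, "wz": 0.035, "claw": 6.6},
    {"x": -2.0, "y": 0.31, "z": 0, "wx": 0, "wy": 0, "wz": 0.04, "claw": 6.6},
    {"x": -2.25, "y": 0.34, "z": 0, "wx": 0, "wy": 0, "wz": 0.045, "claw": 6.6},
    {"x": -2.5, "y": 0.37, "z": 0, "wx": 0, "wy": 0, "wz": 0.05, "claw": 6.6},
  ],
)

```text
time: 6.65
position: [0.5424, 0.0731, 0.0143]
eef_rot: [0.239, -3.122, 0.002]
contact_force: [-18.3, -4.1, 12.3]
width: 0.758
```

```bash
python3 -c "
from h import *
look('4')"
```

```text
scene top n 1873 size [0.0925 0.11  ] yaw rel 1.29 back in dock mm [-37.5   2.4] ztop 0.2144 tilt [-0.009 -0.   ]
scene loupe 395 [0.6322 0.0915]
side loupe 218 [0.6174 0.0751]
[0.5429 0.0733 0.0143] [-14.2  -3.5   7.2] heading 8.76
```

View pics/scene4.png

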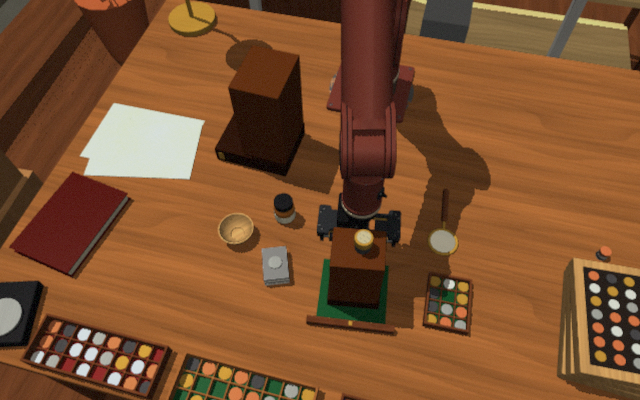

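```bash
python3 - <<'E'
from h import *
r=np.load('scene4.npz'); p=r['p']; a=p[215:345,295:415,::-1]; cv2.imwrite('pics/sc4.png',cv2.resize(a,None,fx=5,fy=4.6*5/4.6,interpolation=cv2.INTER_CUBIC).clip(0,160)*1)
W=cloud('scene',r['d'])
# rail & brass in this scene view
k=(W[...,2]>.014)&(W[...,2]<.03)&(W[...,0]>.725)&(W[...,0]<.79)&(W[...,1]>-.02)&(W[...,1]<.22)
P=W[k]; rc=cv2.minAreaRect(P[:,:2].astype(np.float32)); print(rc)
h=cv2.cvtColor(p,cv2.COLOR_RGB2HSV); m=(h[...,1]>110)&(h[...,2]>130)&(h[...,0]>15)&(h[...,0]<32); m[:312]=0;m[335:]=0;m[:,:305]=0;m[:,395:]=0
uv=np.argwhere(m)[:,::-1]; print('brass',uv.mean(0) if len(uv) else None,len(uv), ray('scene',uv.mean(0),.022) if len(uv) else '')
print(ray('scene',[[350,323]],.022))
E
```

```text
((0.7483362555503845, 0.10442548245191574), (0.018107376992702484, 0.19904103875160217), 7.202373027801514)
brass [349.55 322.75] 20 [[0.74932273 0.10382897 0.022     ]]
[[0.74963519 0.10493744 0.022     ]]
```

View pics/sc4.png

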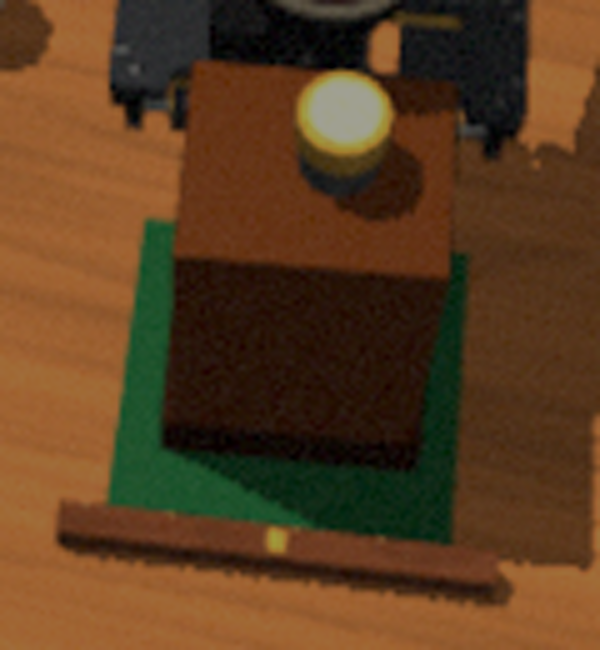

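```bash
python3 - <<'E'
from h import *
b=np.array([1.2e-3,3.3e-3])
for uv in ([327.6,304.2],[377.6,308.8]):
    print(dock(ray('scene',uv,0)[0,:2]-b)*1000)
print(dock(ray('scene',[349.55,322.75],.022)[0,:2]-b)*1000)
E
```

```text
[-36.93199875 -55.90402106]
[-40.05660394  60.98162033]
[ 8.90417138 -0.71759451]
```

send_rows(
  targets=[
    {"x": -0.2, "y": 0.06, "z": 0, "wx": 0, "wy": 0, "wz": 0.007, "claw": 6.6},
    {"x": -0.4, "y": 0.12, "z": 0, "wx": 0, "wy": 0, "wz": 0.014, "claw": 6.6},
    {"x": -0.6, "y": 0.18, "z": 0, "wx": 0, "wy": 0, "wz": 0.021, "claw": 6.6},
    {"x": -0.8, "y": 0.22, "z": 0, "wx": 0, "wy": 0, "wz": 0.028, "claw": 6.6},
    {"x": -1.05, "y": 0.21, "z": 0, "wx": 0, "wy": 0, "wz": 0.028, "claw": 6.6},
    {"x": -1.3, "y": 0.2, "z": 0, "wx": 0, "wy": 0, "wz": 0.028, "claw": 6.6},
    {"x": -1.55, "y": 0.19, "z": 0, "wx": 0, "wy": 0, "wz": 0.028, "claw": 6.6},
    {"x": -1.8, "y": 0.18, "z": 0, "wx": 0, "wy": 0, "wz": 0.028, "claw": 6.6},
    {"x": -2.05, "y": 0.17, "z": 0, "wx": 0, "wy": 0, "wz": 0.028, "claw": 6.6},
    {"x": -2.3, "y": 0.16, "z": 0, "wx": 0, "wy": 0, "wz": 0.028, "claw": 6.6},
  ],
)

```text
time: 8.0
position: [0.565, 0.0785, 0.0144]
eef_rot: [0.196, -3.126, 0.002]
contact_force: [-18.3, -1.9, 11.2]
width: 0.76
```

```bash
python3 - <<'E'
from h import *
look('5')
a=np.load('scene5.npz')['p'][215:345,295:415,::-1]; cv2.imwrite('pics/sc5.png',cv2.resize(a,None,fx=4.6,fy=4.6,interpolation=cv2.INTER_CUBIC))
E
```

```text
scene top n 1930 size [0.0916 0.1099] yaw rel -0.26 back in dock mm [-14.7   0.3] ztop 0.2144 tilt [-0.012  0.   ]
scene loupe 403 [0.6558 0.0946]
side loupe 266 [0.6228 0.0735]
[0.5655 0.0786 0.0143] [-14.   -1.4   7.6] heading 7.18
```

View pics/sc5.png

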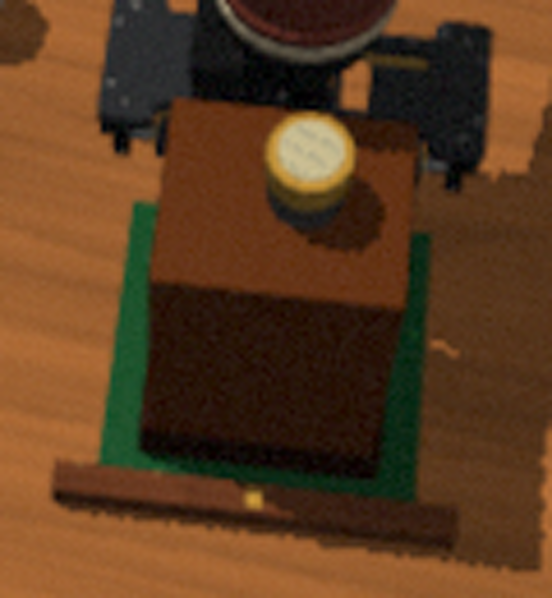

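Now 14.7 mm short, 0.3 mm off centre and about square. I'll push straight in, slowly.

send_rows(
  targets=[
    {"x": -0.15, "y": 0, "z": 0, "wx": 0, "wy": 0, "wz": -0.001, "claw": 6.6},
    {"x": -0.3, "y": 0, "z": 0, "wx": 0, "wy": 0, "wz": -0.002, "claw": 6.6},
    {"x": -0.45, "y": 0, "z": 0, "wx": 0, "wy": 0, "wz": -0.003, "claw": 6.6},
    {"x": -0.6, "y": 0, "z": 0, "wx": 0, "wy": 0, "wz": -0.003, "claw": 6.6},
    {"x": -0.75, "y": 0, "z": 0, "wx": 0, "wy": 0, "wz": -0.003, "claw": 6.6},
    {"x": -0.9, "y": 0, "z": 0, "wx": 0, "wy": 0, "wz": -0.003, "claw": 6.6},
    {"x": -1.05, "y": 0, "z": 0, "wx": 0, "wy": 0, "wz": -0.003, "claw": 6.6},
    {"x": -1.15, "y": 0, "z": 0, "wx": 0, "wy": 0, "wz": -0.003, "claw": 6.6},
    {"x": -1.25, "y": 0, "z": 0, "wx": 0, "wy": 0, "wz": -0.003, "claw": 6.6},
    {"x": -1.35, "y": 0, "z": 0, "wx": 0, "wy": 0, "wz": -0.003, "claw": 6.6},
  ],
)

```text
time: 9.35
position: [0.5784, 0.0801, 0.0143]
eef_rot: [0.201, -3.125, 0.002]
contact_force: [-18.1, -2.4, 11.0]
width: 0.754
```

```bash
python3 - <<'E'
from h import *
look('6')
a=np.load('scene6.npz')['p'][215:345,295:415,::-1]; cv2.imwrite('pics/sc6.png',cv2.resize(a,None,fx=4.6,fy=4.6,interpolation=cv2.INTER_CUBIC))
E
```

```text
scene top n 1981 size [0.0925 0.1101] yaw rel -0.11 back in dock mm [-1.5  0.4] ztop 0.2145 tilt [-0.01   0.001]
scene loupe 406 [0.6689 0.0959]
side loupe 280 [0.6307 0.0755]
[0.5786 0.0801 0.0143] [-17.7  -2.1  10.1] heading 7.34
```

View pics/sc6.png

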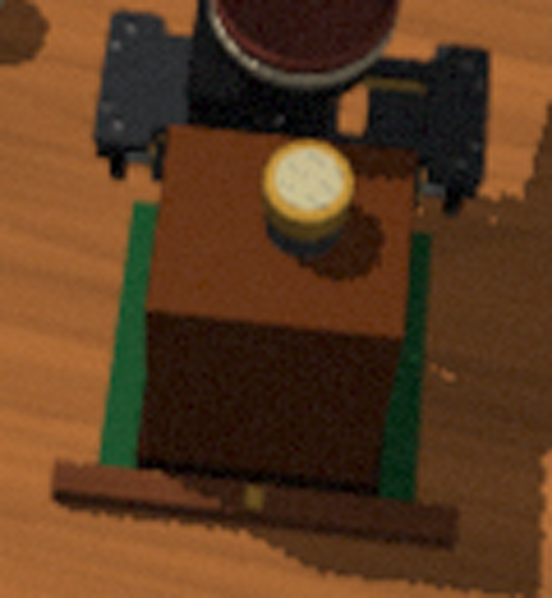

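send_rows(
  targets=[
    {"x": -0.05, "y": 0, "z": 0, "wx": 0, "wy": 0, "wz": 0, "claw": 6.6},
    {"x": -0.1, "y": 0, "z": 0, "wx": 0, "wy": 0, "wz": 0, "claw": 6.6},
    {"x": -0.15, "y": 0, "z": 0, "wx": 0, "wy": 0, "wz": 0, "claw": 6.6},
    {"x": -0.2, "y": 0, "z": 0, "wx": 0, "wy": 0, "wz": 0, "claw": 6.6},
    {"x": -0.25, "y": 0, "z": 0, "wx": 0, "wy": 0, "wz": 0, "claw": 6.6},
    {"x": -0.3, "y": 0, "z": 0, "wx": 0, "wy": 0, "wz": 0, "claw": 6.6},
    {"x": -0.35, "y": 0, "z": 0, "wx": 0, "wy": 0, "wz": 0, "claw": 6.6},
    {"x": -0.4, "y": 0, "z": 0, "wx": 0, "wy": 0, "wz": 0, "claw": 6.6},
    {"x": -0.4, "y": 0, "z": 0, "wx": 0, "wy": 0, "wz": 0, "claw": 6.6},
    {"x": -0.4, "y": 0, "z": 0, "wx": 0, "wy": 0, "wz": 0, "claw": 6.6},
  ],
)

```text
time: 10.7
position: [0.5794, 0.0802, 0.0142]
eef_rot: [0.2, -3.12, 0.003]
contact_force: [-30.1, -3.5, 24.0]
width: 0.76
```

```bash
python3 -c "
from h import *
look('7')
"
```

```text
scene top n 1990 size [0.0919 0.1101] yaw rel 0.19 back in dock mm [0.1 0.7] ztop 0.2144 tilt [-0.009  0.   ]
scene loupe 402 [0.6727 0.0971]
side loupe 270 [0.6331 0.0761]
[0.5795 0.0802 0.0143] [-31.   -4.   23.6] heading 7.35
```

The force rose to 30 N while the tool moved only about 1 mm, so the chest is seated on the rail. I'll back off straight, then rise.

send_rows(
  targets=[
    {"x": 0.1, "y": 0, "z": 0, "wx": 0, "wy": 0, "wz": 0, "claw": 6.6},
    {"x": 0.4, "y": 0, "z": 0, "wx": 0, "wy": 0, "wz": 0, "claw": 6.6},
    {"x": 0.8, "y": 0, "z": 0, "wx": 0, "wy": 0, "wz": 0, "claw": 6.6},
    {"x": 1.4, "y": 0, "z": 0, "wx": 0, "wy": 0, "wz": 0, "claw": 6.6},
    {"x": 2.2, "y": 0, "z": 0, "wx": 0, "wy": 0, "wz": 0, "claw": 6.6},
    {"x": 3.2, "y": 0, "z": 0, "wx": 0, "wy": 0, "wz": 0, "claw": 6.6},
    {"x": 4.2, "y": 0, "z": 0, "wx": 0, "wy": 0, "wz": 0, "claw": 6.6},
    {"x": 5.0, "y": 0, "z": 0, "wx": 0, "wy": 0, "wz": 0, "claw": 6.6},
    {"x": 5.5, "y": 0, "z": -1, "wx": 0, "wy": 0, "wz": 0, "claw": 6.6},
    {"x": 5.5, "y": 0, "z": -3, "wx": 0, "wy": 0, "wz": 0, "claw": 6.6},
  ],
)

```text
time: 12.05
position: [0.5316, 0.0741, 0.0459]
eef_rot: [0.201, -3.134, 0.0]
contact_force: [0.2, -0.5, -0.5]
width: 0.76
```

send_rows(
  targets=[
    {"x": 0.5, "y": 0, "z": -3, "wx": 0, "wy": 0, "wz": 0, "claw": 6.6},
    {"x": 1, "y": 0, "z": -6, "wx": 0, "wy": 0, "wz": 0, "claw": 6.6},
    {"x": 1.5, "y": 0, "z": -10, "wx": 0, "wy": 0, "wz": 0, "claw": 6.6},
    {"x": 2, "y": 0, "z": -14, "wx": 0, "wy": 0, "wz": 0, "claw": 6.6},
    {"x": 2.5, "y": 0, "z": -18, "wx": 0, "wy": 0, "wz": 0, "claw": 6.6},
    {"x": 3, "y": 0, "z": -21, "wx": 0, "wy": 0, "wz": 0, "claw": 6.6},
    {"x": 3.5, "y": 0, "z": -23, "wx": 0, "wy": 0, "wz": 0, "claw": 6.6},
    {"x": 3.5, "y": 0, "z": -24, "wx": 0, "wy": 0, "wz": 0, "claw": 6.6},
    {"x": 3.5, "y": 0, "z": -24, "wx": 0, "wy": 0, "wz": 0, "claw": 6.6},
    {"x": 3.5, "y": 0, "z": -24, "wx": 0, "wy": 0, "wz": 0, "claw": 6.6},
  ],
)

```text
time: 13.3
position: [0.4975, 0.0697, 0.2846]
eef_rot: [0.201, -3.134, 0.0]
contact_force: [-0.2, 0.1, -0.2]
width: 0.762
```

```bash
python3 - <<'E'
from h import *
look('8')
p=np.load('scene8.npz')['p']; cv2.imwrite('pics/sc8.png',cv2.resize(p[180:345,200:490,::-1],None,fx=2.7,fy=2.7,interpolation=cv2.INTER_CUBIC))
p=np.load('side8.npz')['p']; cv2.imwrite('pics/sd8.png',cv2.resize(p[110:330,200:420,::-1],None,fx=2.7,fy=2.7,interpolation=cv2.INTER_CUBIC))
# other objects
r=np.load('scene8.npz'); W=cloud('scene',r['d']); h=(W[...,2]>.008)&(r['d']>0)
nn,lab,st,c=cv2.connectedComponentsWithStats(h.astype(np.uint8))
for i in range(1,nn):
    if 15<st[i,4]<6000:
        P=W[lab==i]
        if .3<P[:,0].mean()<.8: print(c[i].round(),'x',np.percentile(P[:,0],[2,98]).round(3),'y',np.percentile(P[:,1],[2,98]).round(3),'ztop',np.percentile(P[:,2],98).round(3))
E
```

```text
scene top n 1981 size [0.0922 0.1103] yaw rel 0.58 back in dock mm [-0.1  1. ] ztop 0.2145 tilt [-0.007 -0.001]
scene loupe 295 [0.692  0.1028]
side loupe 144 [0.6893 0.0997]
[0.4975 0.0697 0.2845] [-0.3 -0.1 -0.9] heading 7.35
[445. 207.] x [0.329 0.444] y [0.264 0.282] ztop 0.02
[284. 208.] x [0.484 0.531] y [-0.144 -0.096] ztop 0.078
[356. 198.] x [0.406 0.432] y [0.033 0.059] ztop 0.035
[235. 227.] x [0.544 0.626] y [-0.265 -0.185] ztop 0.037
[354. 288.] x [0.656 0.761] y [0.032 0.179] ztop 0.257
[275. 264.] x [0.609 0.698] y [-0.137 -0.064] ztop 0.037
[604. 252.] x [0.41  0.435] y [0.649 0.673] ztop 0.03
[448. 302.] x [0.576 0.705] y [0.262 0.361] ztop 0.025
```

View pics/sc8.png

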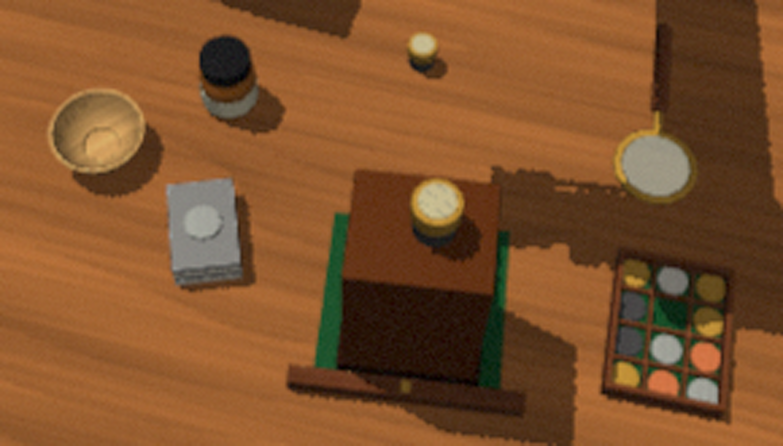

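View pics/sd8.png

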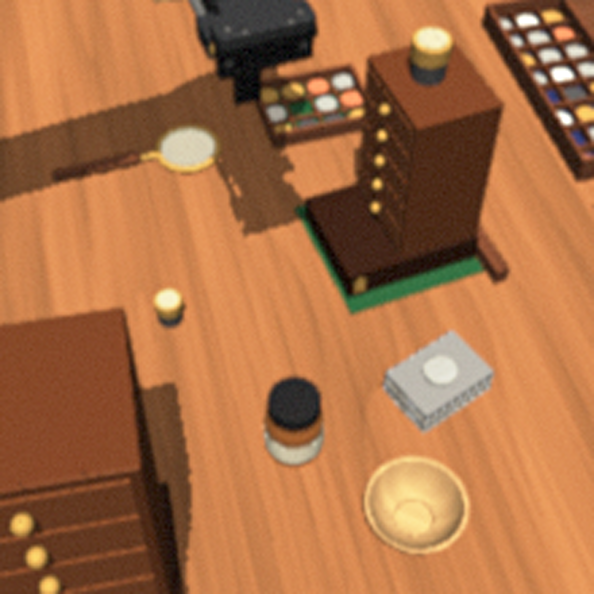

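The scene crop shows the chest against the rail on the felt, with the brass mark near its middle and the loupe upright; the neighbours have not moved. The yaw reading is noisy, so I'll check squareness with line fits.

```bash
python3 - <<'E'
from h import *
def fits(P,name):
    # rough dock axes
    q=np.array([dock(x) for x in P[:,:2]])
    out={}
    yb=np.arange(-.045,.046,.003); xb=np.arange(q[:,0].min()+.01,q[:,0].max()-.01,.003)
    def line(t,b,sel):
        T,V=[],[]
        for a in b:
            m=abs(t-a)<.0025
            if m.sum()>5: T.append(a);V.append(sel(m))
        T=np.array(T);V=np.array(V)
        c=np.polyfit(T,V,1); r=V-np.polyval(c,T); k=abs(r)<2*r.std()+1e-6; c=np.polyfit(T[k],V[k],1); return c
    for nm,c in (('front',line(q[:,1],yb,lambda m:q[m,0].min())),('back',line(q[:,1],yb,lambda m:q[m,0].max())),('right',line(q[:,0],xb,lambda m:q[m,1].min())),('left',line(q[:,0],xb,lambda m:q[m,1].max()))):
        s=-1 if nm in('front','back') else 1
        print(name,nm,'yaw deg',round(np.degrees(np.arctan(s*c[0])),2),'at mm',round(1000*np.polyval(c,0 if s<0 else xb.mean()),1))
for i in range(3):
    p,d=vision.camera('scene'); W=cloud('scene',d)-np.array([.0012,.0033,0])
    ex=(W[...,0]>.6)&(W[...,0]<.78)&(W[...,1]>0.)&(W[...,1]<.2)
    P,rc=rectfit(W,d,.204,.226,ex); fits(P,'top')
    print('minrect',rc[2]-7.36)
p,d=vision.camera('side'); W=cloud('side',d)-np.array([-.0006,-.0018,0])
P,rc=rectfit(W,d,.027,.042,(W[...,0]>.53)&(W[...,0]<.7)&(W[...,1]>0)&(W[...,1]<.2)); fits(P,'sidestep'); print(len(P),rc)
E
```

```text
top front yaw deg 0.44 at mm -89.2
top back yaw deg -0.1 at mm 0.2
top right yaw deg -0.21 at mm -54.1
top left yaw deg 0.2 at mm 54.5
minrect 0.09034122467040984
top front yaw deg 0.54 at mm -89.6
top back yaw deg 0.08 at mm 0.3
top right yaw deg -0.01 at mm -54.1
top left yaw deg 0.32 at mm 54.4
minrect 0.05320514678955046
top front yaw deg -0.55 at mm -89.4
top back yaw deg 0.15 at mm 0.6
top right yaw deg -0.27 at mm -54.0
top left yaw deg 0.39 at mm 54.4
minrect 0.43816770553588835
sidestep front yaw deg -0.41 at mm -149.7
sidestep back yaw deg 0.81 at mm -89.6
sidestep right yaw deg -0.61 at mm -59.0
sidestep left yaw deg -59.52 at mm 21.6
807 ((0.6411253213882446, 0.08787287026643753), (0.1038864329457283, 0.1238345205783844), 7.691154956817627)
```

Square to within about 0.3°, flush (0 ± 0.5 mm) and centred to about 0.2–1 mm. Handing in.

```bash
python3 -c "
from h import *
print(ticket.hand_in())"
```

```text
the job is handed in; nothing more can be done
None
```

The small chest now stands on the green felt with its back flush against the stop rail, and the job is handed in. I pushed it low on its base step with two spread fingers, in a gentle arc that turned it square and then straight in. The last push rose to about 30 N along the push (about 38 N in all) while the tool moved only about 1 mm, so it was seated. The arm then backed off and rose clear, and the time stood at about 13.5 s.

**Last checks (scene view):**
- **Position:** the back is within about 0.5 mm of the rail and the chest is centred on the brass mark to about 0.2–1 mm.
- **Squareness:** most line fits gave about 0.3° or better. The less certain ones scattered to about 0.5°, and up to 0.8° in the side view, where one edge fit failed because that side of the step is hidden.
- **Loupe and neighbours:** the loupe is still standing on the chest's top. The tray, magnifier, bowl and small look-alike loupe measured as at the start. The jar and slabs I checked only by eye, and they looked unmoved.
- **Camera disagreement:** the cameras differed by about 3–5 mm in absolute position, so I referred these numbers to the rail as each camera saw it.

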